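Find the blind hole of a sofa foot on a stud and hold it hole-up

ROBOT

A 6-joint arm with a two-finger parallel gripper is mounted at the origin on the work surface. World frame = base frame: x ahead of the robot, y to its left, z up, the work surface at z = 0. Lengths are in mm, angles in degrees, forces in N, time in s.
With the tool pointing down it reaches from about 250 to 725 mm from the base axis. Payload 9.7 kg.
Tool frame: the origin (TCP) lies on the centre line of the jaws, within the pads' length; the fingertips stand 8 mm ahead of it and the grasp point (between the pads) lies 11 mm behind it; z points along the fingers, y is the line along which they close (so a half turn about z gives the same grasp; the last joint's range is limited). The gripper opens to 85 mm and grips with 20 to 120 N. Pads are 22 mm wide; open, the fingers measure 114 mm over their backs; the gripper's body (76 mm by 85 mm) begins 54 mm behind the grasp point. The pads swing forward as they close: fully open they stand 13 mm farther back than shut.
Start: joints at [-71.505, 4.979, 10.078, 95.1, 0, 90], TCP at [174.47, -521.591, 239.284] pointing down, gripper open.
Joint ranges: [-179.16, 179.16], [-48.56, 103.87], [-65.8, 70.77], [-126.05, 130.52], [-82.76, 87.17], [-180, 180]. Speed limits (degrees/s): [127.2, 127.2, 147.25, 180, 180, 180].

INTERFACE

Orientations are given as [roll, pitch, yaw] about the fixed x, y, z axes, in that order (R = Rz(yaw) Ry(pitch) Rx(roll)).
In Python, from station import ctrl gives the robot as it stands.
- The arm moves only by the tool apply_moves, never from a script. Its argument "commands" is a list that holds one entry, the list of rows, each a list of 7 numbers: the shift along the tool's x, y, z in m, then the turn, a rotation vector about the tool's x, y, z in rad, then the opening, from 0 (shut) to 1 (fully open). A call has 1 to 20 rows; each row shifts and turns the commanded pose from where the row before left it, along the tool's axes as they then stand; what a row does not reach is not made up. A row lasts 1/8 s, in which the tool goes at most 62.5 mm and 10.7 degrees, less where a joint would pass 70% of its speed; a pose out of reach is approached as far as the arm can. A call with a gripper value outside its range is refused whole. The fingers move at their own pace and stop on an object; the grip force is fixed at half the most. Time passes only in rows, so rows that do not move let the fingers close. It gives the time, the measured TCP pose, the force, the opening and the grip force at its end, in the units of the state.
- ctrl.observe(): the state, without advancing time (a new reading comes with each control period).
- ctrl.read_camera(name): name is "side" or "top" or "wrist"; returns a dict with "image" (480x640x3 uint8, red, green, blue), "K" (3x3 intrinsics, pixels), "R" (3x3) and "t" (3): a world point X has camera coordinates R X + t. Camera axes: x right, y down, z forward; pixel columns grow to the right and rows downward; lengths in mm; the calibration is good to about 2 mm. A picture is of the moment at which its call begins. There is no depth.
- ctrl.close_job(): hands the job in; it is judged then, once.
Trained networks look in the newest picture that a camera, given by its name, has taken for a name from the list of things; names that differ only in an ending like _2 or _b are one class to them, and where a whole thing is asked for, a point or a joint stands for the part that bears it (a point fixed in the world has none). Each returns a list of dicts, best first, with "confidence" (0 to 1); they miss things now and then, are a little off and sometimes report something else, mostly with a low value. They report only what shows in the picture. A call takes as long as a camera call. They do not tell look-alikes from the thing itself.
- ctrl.find_in(camera, thing): "at" ([x, y, z] in mm, in world coordinates, good to about 4 mm: the middle of the surface that is visible of it).
- ctrl.silhouettes(camera, thing): "mask" (480x640 bool, what is visible of it).
- ctrl.spot_point(camera, thing): "at" ([x, y, z] in mm, in world coordinates, good to about 4 mm: a listed point, or the origin of a listed thing).
The state is a dict: "clock": time; "qpos": joint angles; "qd": joint speeds; "effort": joint torques, N m; "tcp_pos": TCP position; "ee_rot": TCP orientation; "contact_force": force on the tool from outside, world axes, zero at the start; "ft_torque": the same for the moment, N m; "finger_gap": finger opening in mm; "finger_force": force on a finger pad.
Only numpy, scipy, OpenCV 4.12 (cv2) and the standard library are available. Lean on these libraries where they do the work, as an engineer would, in place of code of your own. Each camera call takes 0.05 s, during which the arm holds its last target. There are 200 camera calls.

TASK

The square wooden sofa foot on the table has its blind bolt hole in one end only; the other end has just a shallow recess: pick it up, stand it on end over the steel stud and press it down lightly to feel whether the stud goes deep in or not. Then, turning the foot over if need be, hold it upright with the hole facing up, its lower end at least 10 cm above the table, and finish while still holding it there, motionless, in the gripper alone. Leave the other things on the table where they lie.

Things in the scene. Friction and masses are not known exactly. Their poses are not given: they have to be found in the camera images.
- foot: Sofa foot: wooden block 46 x 46 x 80 mm, 135 to 180 g, lying on a long side. Origin at its centre (23 mm above the table as it lies), x along its length. Both ends (x = +40, -40 mm) show a central 22 mm round opening: at one end it is the hole, 39 mm deep, at the blank end only a recess 4 mm deep. Which end has the hole is drawn anew for each start; the pose does not tell.
- mount: Upturned sofa rail corner fixed to the table, rigid: plywood 110 x 110 x 18 mm, on it a steel plate 76 x 76 x 4 mm (top 22 mm above the table), from its middle an upright steel stud 10 mm thick, 30 mm long. Origin: centre of the underside, on the stud's axis, z up. Put over it hole-down, the foot goes down to the plate; blank end down, it stops on the stud's tip 26 mm higher.
- stud_tip (a point): Top of the stud, on its axis, 52 mm above the table.
- remote_big: Black remote control, 170 x 45 x 18 mm, between the foot and the mount; origin at the centre of its underside, x along its length. To be left alone.
- remote_small: Small black remote control, 100 x 36 x 12 mm; origin at the centre of its underside. To be left alone.
- coasters: Stack of round coasters, 92 mm across, 30 mm high; origin at the centre of its underside. To be left alone.
- mug: White mug, 80 mm across, 90 mm high, handle at its +y; origin at the centre of its underside. To be left alone.
- screwdriver: Screwdriver lying flat, 200 mm long, handle 26 mm thick, to its -x; origin below the middle of its length. To be left alone.
- case: Blue spectacles case, 160 x 60 x 40 mm; origin at the centre of its underside. To be left alone.
Not all that is in view belongs to the job. Of the things like the foot, leave any that is black, pink or purple; of the rest the smaller one is meant.

How it is judged:
By the outcome, as a careful person would: the job done as asked, in the order asked, and still so for the second after the job is handed in, while the arm keeps its last pose, push and grip.
It also fails if it takes over 72 s, if anything falls off the work surface, if the arm or the gripper's body presses on something with over 40 N, if the wrist force passes 120 N, or if a joint passes its speed limit or range.

## Working session

There is one attempt and no reset: what is moved stays moved. The work goes in short steps, Python scripts to look and compute and a tool call to move; the robot and the scene stay as the last step left them, time stands still between calls to the robot, and variables do not carry over. Pictures are saved under pics/ and viewed, at most 10 in all, crops included, and the job is handed in when it is done.

Besides the shell and the picture viewer there is one more tool, called after ">>>" by a JSON object that holds its "fn" and its "kwargs", one argument or row to a line. apply_moves: Moves the arm, as the interface text tells. Its arguments: {"type":"object","properties":{"commands":{"type":"array"}},"required":["commands"]}

```bash
mkdir -p pics; ls; python3 - <<'E'
from station import ctrl
import cv2, numpy as np
s=ctrl.observe(); print({k:np.round(v,2).tolist() for k,v in s.items()})
ims=[]
for c in ("top","side"):
    d=ctrl.read_camera(c); cv2.imwrite(f"pics/{c}0.png",d["image"][...,::-1])
    print(c,np.round(d["K"],1).tolist(),np.round(d["R"],3).tolist(),np.round(d["t"],1).tolist())
    for n in ("foot","mount","remote_big","mug","stud_tip"):
        for r in ctrl.spot_point(c,n): print(c,n,np.round(r["at"],1),round(r["confidence"],2))
E
```

```text
pics
{'clock': 0.0, 'qpos': [-71.51, 5.01, 10.03, 95.1, -0.0, 90.0], 'qd': [-0.05, 0.03, 0.03, -0.01, 0.03, 0.09], 'effort': [0.0, -52.04, 46.48, 0.02, -0.0, -0.0], 'tcp_pos': [174.4, -521.39, 238.59], 'ee_rot': [-179.93, 0.0, 18.49], 'contact_force': [0.45, 0.85, 0.0], 'ft_torque': [0.01, 0.0, -0.03], 'finger_force': 0.0, 'finger_gap': 85.36}
top [[620.9, 0.0, 328.6], [0.0, 620.9, 245.1], [0.0, 0.0, 1.0]] [[0.021, -1.0, 0.017], [-0.983, -0.024, -0.185], [0.185, -0.013, -0.983]] [-14.7, 546.2, 1616.3]
top foot [774.6 168.8  22.2] 0.83
top foot [306.9 170.7  32.6] 0.74
top foot [619.9 287.8  29.8] 0.74
top foot [495.9 192.3  22.7] 0.68
top foot [458.7 314.1  24.4] 0.58
top mount [ 479.3 -175.6    7.3] 0.91
top remote_big [520.4   2.9  -1.6] 0.73
top mug [537.2 445.8   1.1] 0.89
top stud_tip [ 479.7 -176.9   48.9] 0.88
side [[472.2, 0.0, 316.3], [0.0, 472.2, 243.0], [0.0, 0.0, 1.0]] [[-0.831, -0.557, 0.011], [-0.434, 0.634, -0.64], [0.349, -0.537, -0.768]] [461.6, 275.1, 824.8]
side foot [308.8 170.9  28.6] 0.8
side foot [619.9 285.1  33.7] 0.8
side foot [774.6 168.1  21.1] 0.63
side mount [ 481.6 -174.5    2.2] 0.59
side remote_big [522.4  -5.1   2.1] 0.63
side mug [537.1 445.7   2.4] 0.7
side stud_tip [ 477.3 -176.1   54.6] 0.91
side stud_tip [ 484.6 -175.3    1.7] 0.52
side stud_tip [675.1 134.   -3.6] 0.18
```

View pics/top0.png

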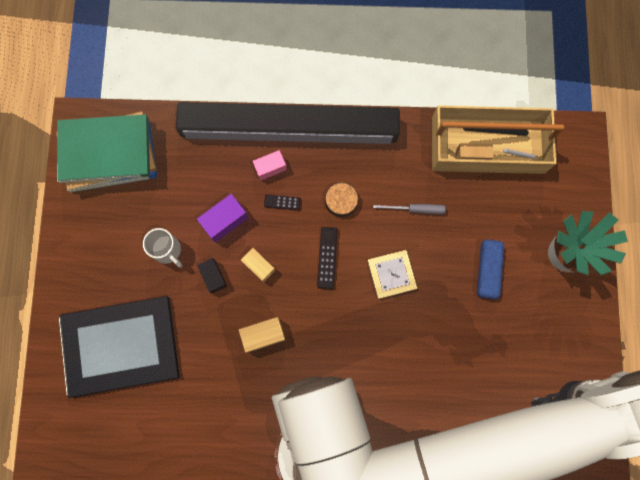

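View pics/side0.png

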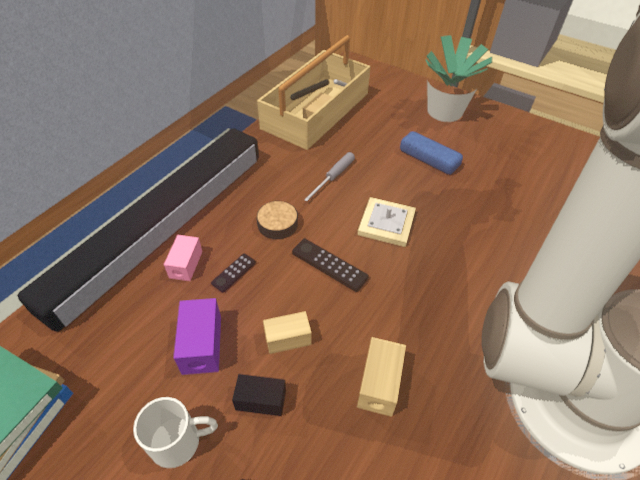

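The wooden blocks that could be taken for the foot, with pixels in the top and side views:

| Candidate | Top | Side | Choice |
|---|---|---|---|
| Small pale wood | (258,264) | (288,332) | the smaller allowed one |
| Large pale wood | (262,335) | (382,377) | larger, leave |
| Black | (212,276) | (260,394) | excluded by colour |
| Purple | (222,218) | (198,336) | excluded by colour |
| Pink | (270,165) | (184,258) | excluded by colour |

I choose the small pale one. Next I fit its box in both views and check it in a crop.

```bash
cat > h.py <<'E'
import numpy as np, cv2
from scipy.optimize import minimize
from scipy.spatial.transform import Rotation as Ro
def proj(d,X):
    c=np.asarray(X)@np.array(d["R"]).T+np.array(d["t"]); p=c@np.array(d["K"]).T; return p[:,:2]/p[:,2:]
def box(x,y,yaw,dims,z0=0):
    l,w,h=dims; s=np.array([[a,b,c] for a in(-.5,.5) for b in(-.5,.5) for c in(0,1)])*[l,w,h]
    return s@Ro.from_euler('z',yaw).as_matrix().T+[x,y,z0]
def hull(d,X): return cv2.convexHull(proj(d,X).astype(np.float32))[:,0]
def iou(d,mask,X):
    m=np.zeros((960*2,1280*2),np.uint8); cv2.fillConvexPoly(m,np.round((hull(d,X)+.5)*4).astype(np.int32),1)
    m=cv2.resize(m.astype(np.float32),(640,480),interpolation=cv2.INTER_AREA)
    return np.minimum(m,mask).sum()/np.maximum(m,mask).sum()
def wood(d,px):
    im=d["image"].astype(int); m=((im[...,0]>110)&(im[...,1]>85)&(im[...,1]>im[...,0]*.6)).astype(np.uint8)
    n,l,_,_=cv2.connectedComponentsWithStats(m); return l==l[px[1],px[0]]
E
python3 - <<'E'
from h import *
from station import ctrl
top=ctrl.read_camera("top"); mts=[m["mask"] for m in ctrl.silhouettes("top","mount")][:1]
side=ctrl.read_camera("side"); mss=[m["mask"] for m in ctrl.silhouettes("side","mount")][:1]
ft,fs=wood(top,(258,264)),wood(side,(288,335)); print(ft.sum(),fs.sum())
for nm,dims,x0,pairs in (("foot",(80,46,46),(496,192),[(top,ft),(side,fs)]),):
  for use in (pairs,pairs[:1],pairs[1:]):
    f=lambda p:-sum(iou(d,m,box(p[0]*10,p[1]*10,p[2]*.2,dims)) for d,m in use)
    best=min((minimize(f,[x0[0]/10,x0[1]/10,y0/.2],method="Nelder-Mead",options=dict(initial_simplex=np.array([x0[0]/10,x0[1]/10,y0/.2])+np.r_[np.zeros((1,3)),np.eye(3)])) for y0 in np.arange(0,3.1,.5)),key=lambda r:r.fun)
    p=best.x*[10,10,.2]; print(nm,np.round(p[:2],1),np.degrees(p[2])%180,best.fun)
    if use is pairs: P=p
for nm,d,m in (("top",top,mts),("side",side,mss)):
    if not m: continue
    f=lambda p:-iou(d,m[0],np.r_[box(p[0]*10,p[1]*10,p[2]*.2,(110,110,18))])
    r=min((minimize(f,[48,-17.6,y0],method="Nelder-Mead") for y0 in (0,.7,1.3,2)),key=lambda r:r.fun); print("mount",nm,r.x*[10,10,11.46],r.fun)
v=[]
for d,m in ((top,ft),(side,fs)):
    h=hull(d,box(*P,(80,46,46))); im=d["image"][...,::-1].copy(); c=h.mean(0).astype(int)
    im=cv2.resize(im[c[1]-50:c[1]+50,c[0]-50:c[0]+50],None,fx=4,fy=4,interpolation=cv2.INTER_CUBIC)
    cv2.polylines(im,[np.int32((h-c+50.5)*4)],True,(0,255,0),1); v.append(im)
cv2.imwrite("pics/crop1.png",np.hstack(v))
E
```

```text
598 220837
foot [494.6 189.5] 47.631666941941205 -0.9565886855125427
foot [494.6 189.5] 47.631666941941205 -0.9496335983276367
foot [458.  237.4] 15.322135757887168 -0.007396153640002012
mount top [ 477.70539695 -176.12461396   15.60387983] -0.9665324687957764
mount side [ 480.39374514 -178.29536784   15.27883826] -0.9601298570632935
```

View pics/crop1.png

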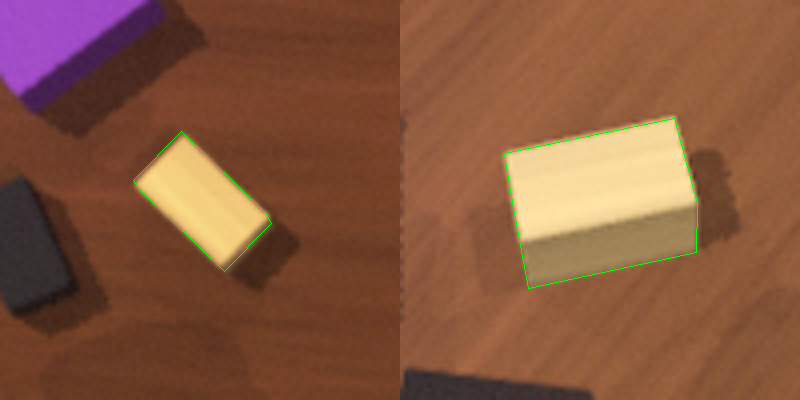

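The fit agrees with both views: foot centre about (494.6, 189.5), yaw 47.6°, and the 80×46 outline matches at top (258,264) and side (288,332). I'll go above a grasp point 20 mm from centre, toward the outward end.

>>> {"fn": "apply_moves", "kwargs": {
  "commands": [
    [[0.0342,-0.0364,0,0,0,0,1],[0.0342,-0.0364,0,0,0,0,1],[0.0342,-0.0364,0,0,0,0,1],[0.0342,-0.0364,0,0,0,0,1],[0.0342,-0.0364,0,0,0,0,1],[0.0342,-0.0364,0,0,0,0,1],[0.0342,-0.0364,0,0,0,0,1],[0.0342,-0.0364,0,0,0,0,1],[0.0342,-0.0364,0,0,0,0,1],[0.0342,-0.0364,0,0,0,0,1],[0.0342,-0.0364,0,0,0,0,1],[0.0342,-0.0364,0,0,0,0,1],[0.0342,-0.0364,0,0,0,0,1],[0.0342,-0.0364,0,0,0,0,1],[0.0342,-0.0364,0,0,0,0,1],[0.0342,-0.0364,0,0,0,0,1],[0,0,0,0,0,-0.127,1],[0,0,0,0,0,-0.127,1],[0,0,0,0,0,-0.127,1],[0,0,0,0,0,-0.127,1]]
  ]
}}

```text
clock: 3.3
tcp_pos: [514.1, 189.2, 239.2]
ee_rot: [-179.4, -0.3, 49.3]
contact_force: [0.1, 0.2, -0.3]
finger_gap: 85.4
finger_force: 0.0
```

```bash
python3 - <<'E'
from h import *
from station import ctrl
s=ctrl.observe(); print({k:np.round(s[k],2).tolist() for k in ("clock","qpos","tcp_pos","ee_rot")})
d=ctrl.read_camera("wrist"); im=d["image"][...,::-1].copy(); Rc=np.array(d["R"])
print("cam pos",-Rc.T@np.array(d["t"]),np.round(Rc,2).tolist())
cv2.polylines(im,[np.int32(hull(d,box(494.6,189.5,np.radians(47.6),(80,46,46))))],True,(0,255,0),1)
cv2.imwrite("pics/wrist1.png",im)
E
```

```text
{'clock': 3.3, 'qpos': [19.86, 4.69, 9.76, 95.09, 0.69, 150.6], 'tcp_pos': [514.13, 189.22, 239.25], 'ee_rot': [-179.39, -0.33, 49.26]}
cam pos [563.58963775 243.18204044 373.34634543] [[0.76, -0.65, -0.01], [-0.62, -0.73, 0.28], [-0.19, -0.21, -0.96]]
```

View pics/wrist1.png

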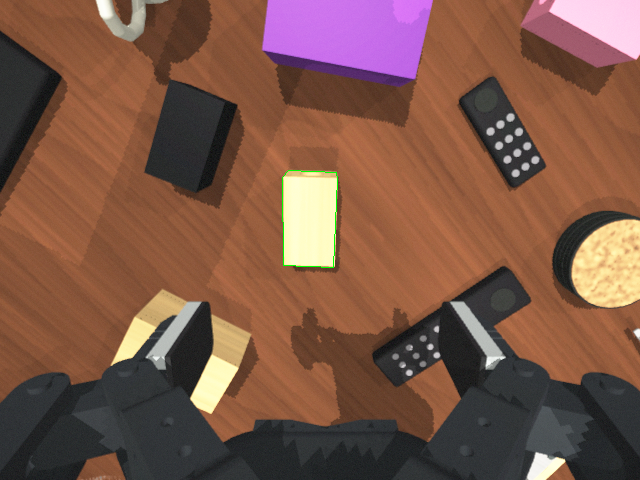

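The wrist view shows the foot at (310,220). The projected box lands on it exactly, so the pose is confirmed. I'll correct and descend part way.

>>> {"fn": "apply_moves", "kwargs": {
  "commands": [
    [[0.0075,-0.0144,0,0,0,0.029,1],[0,0,0.03,0,0,0,1],[0,0,0.04,0,0,0,1],[0,0,0.04,0,0,0,1],[0,0,0,0,0,0,1],[0,0,0,0,0,0,1]]
  ]
}}

```text
clock: 4.1
tcp_pos: [508.2, 205.7, 131.2]
ee_rot: [-179.4, -0.4, 47.3]
contact_force: [0.1, -0.0, 0.3]
finger_gap: 85.5
finger_force: 0.0
```

```bash
python3 - <<'E'
from h import *
from station import ctrl
s=ctrl.observe(); print({k:np.round(s[k],2).tolist() for k in ("clock","qpos","qd","tcp_pos","ee_rot")})
R=Ro.from_euler('xyz',s["ee_rot"],degrees=True).as_matrix(); print(R.T@(np.array([508.1,204.3,12])-s["tcp_pos"]))
E
```

```text
{'clock': 4.1, 'qpos': [21.69, 3.84, -3.08, 82.98, 0.69, 154.38], 'qd': [0.04, -0.51, 1.02, -0.24, 0.14, -0.31], 'tcp_pos': [508.23, 205.67, 131.22], 'ee_rot': [-179.43, -0.39, 47.3]}
[ -1.91274734   2.03296933 119.19059304]
```

>>> {"fn": "apply_moves", "kwargs": {
  "commands": [
    [[-0.001,0.001,0,-0.01,-0.007,-0.005,1],[0,0,0.03,0,0,0,1],[0,0,0.03,0,0,0,1],[0,0,0.03,0,0,0,1],[0,0,0.015,0,0,0,1],[0,0,0.014,0,0,0,1],[0,0,0,0,0,0,1],[0,0,0,0,0,0,1]]
  ]
}}

```text
clock: 5.1
tcp_pos: [508.2, 204.2, 11.5]
ee_rot: [-180.0, 0.0, 47.6]
contact_force: [0.2, 0.5, -0.0]
finger_gap: 85.3
finger_force: 0.0
```

>>> {"fn": "apply_moves", "kwargs": {
  "commands": [
    [[0,0,0,0,0,0,0.4],[0,0,0,0,0,0,0.4],[0,0,0,0,0,0,0.4],[0,0,0,0,0,0,0.4],[0,0,0,0,0,0,0.4],[0,0,0,0,0,0,0.4],[0,0,0,0,0,0,0.4],[0,0,0,0,0,0,0.4]]
  ]
}}

```text
clock: 6.1
tcp_pos: [508.0, 204.2, 11.1]
ee_rot: [-180.0, 0.0, 47.6]
contact_force: [-0.2, -0.4, 5.0]
finger_gap: 45.5
finger_force: 61.9
```

>>> {"fn": "apply_moves", "kwargs": {
  "commands": [
    [[0,0,-0.02,0,0,0,0.4],[0,0,-0.04,0,0,0,0.4],[0,0,-0.05,0,0,0,0.4],[0,0,-0.05,0,0,0,0.4],[0,0,-0.05,0,0,0,0.4],[0,0,-0.05,0,0,0,0.4],[0,0,0,0,0,0.15,0.4],[0,0,0,0,0,0.15,0.4],[0,0,0,0,0,0.14,0.4],[0,0,0,0,0,0,0.4],[0,0,0,0,0,0,0.4]]
  ]
}}

```text
clock: 7.48
tcp_pos: [507.9, 204.2, 270.2]
ee_rot: [180.0, 0.1, 22.5]
contact_force: [-0.5, -0.1, -1.6]
finger_gap: 45.3
finger_force: 61.5
```

```bash
cat > st.py <<'E'
from h import *
from station import ctrl
s=ctrl.observe(); print({k:np.round(s[k],2).tolist() for k in ("clock","qpos","tcp_pos","ee_rot","contact_force","ft_torque","finger_gap")})
R=Ro.from_euler('xyz',s["ee_rot"],degrees=True).as_matrix(); print(np.round(R,3).tolist())
E
python3 st.py
```

```text
{'clock': 7.48, 'qpos': [21.9, 5.58, 14.19, 98.74, -0.0, 179.4], 'tcp_pos': [507.93, 204.17, 270.22], 'ee_rot': [180.0, 0.13, 22.5], 'contact_force': [-0.49, -0.15, -1.62], 'ft_torque': [0.04, -0.01, -0.03], 'finger_gap': 45.29}
[[0.924, 0.383, -0.002], [0.383, -0.924, -0.001], [-0.002, 0.0, -1.0]]
```

>>> {"fn": "apply_moves", "kwargs": {
  "commands": [
    [[0,0,0,0,0.157,0,0.4],[0,0,0,0,0.157,0,0.4],[0,0,0,0,0.157,0,0.4],[0,0,0,0,0.157,0,0.4],[0,0,0,0,0.157,0,0.4],[0,0,0,0,0.157,0,0.4],[0,0,0,0,0.157,0,0.4],[0,0,0,0,0.157,0,0.4],[0,0,0,0,0.157,0,0.4],[0,0,0,0,0.157,0,0.4],[0,0,0,0,0,0,0.4],[0,0,0,0,0,0,0.4]]
  ]
}}

```text
clock: 8.98
tcp_pos: [581.4, 232.8, 276.4]
ee_rot: [179.8, -86.3, 22.7]
contact_force: [0.4, -0.0, -0.9]
finger_gap: 45.9
finger_force: 62.9
```

```bash
python3 st.py; python3 - <<'E'
from station import ctrl
import cv2
cv2.imwrite("pics/side2.png",ctrl.read_camera("side")["image"][...,::-1])
E
```

```text
{'clock': 8.98, 'qpos': [21.29, -43.35, -65.43, -18.34, 1.2, 179.91], 'tcp_pos': [581.43, 232.84, 276.41], 'ee_rot': [179.83, -86.26, 22.66], 'contact_force': [0.35, -0.03, -0.91], 'ft_torque': [-0.47, 1.1, 0.04], 'finger_gap': 45.88}
[[0.06, 0.383, 0.922], [0.025, -0.924, 0.382], [0.998, 0.0, -0.065]]
```

View pics/side2.png

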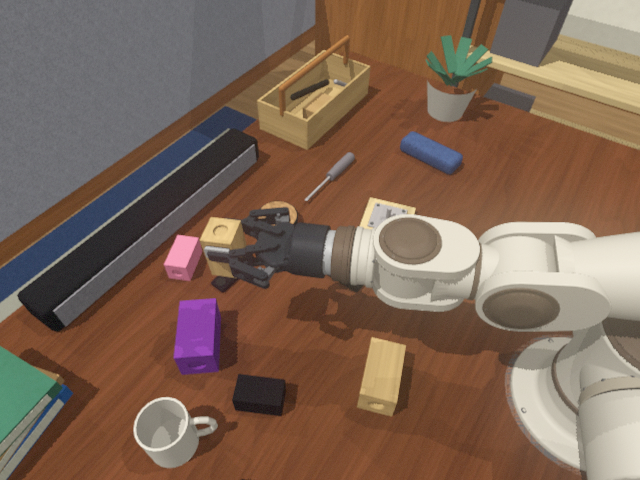

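The foot is held at (225,245), but this near-horizontal pose puts joint 3 at its limit (-65.4°). A radial tool therefore can't reach the mount. I'll fit the arm's geometry from the recorded poses and look for a sideways approach through joint 5.

```bash
cat > kin.py <<'E'
from h import *
from scipy.optimize import least_squares
D=np.array([[-71.51,5.01,10.03,95.1,0,174.4,-521.39,238.59],[19.86,4.69,9.76,95.09,.69,514.13,189.22,239.25],[21.69,3.84,-3.08,82.98,.69,508.23,205.67,131.22],[21.9,5.58,14.19,98.74,0,507.93,204.17,270.22],[21.29,-43.35,-65.43,-18.34,1.2,581.43,232.84,276.41]])
def W(p,q1,q2,q3,q4,q5):
    h,L1,L2,e,d,L3=p; r=np.radians; a=r(q3-q2); th=r(q3-q2-q4)
    rr=L1*np.sin(r(q2))+L2*np.cos(a)-e*np.sin(a); z=h+L1*np.cos(r(q2))+L2*np.sin(a)+e*np.cos(a)
    u=np.array([np.cos(th),0,np.sin(th)]); t=u*np.cos(r(q5))+np.array([0,1,0])*np.sin(r(q5))
    v=np.array([rr,0,z])+d*u+L3*t
    return Ro.from_euler('z',q1,degrees=True).apply(v), (rr,z)
f=lambda p:np.r_[np.concatenate([W(p,*d[:5])[0]-d[5:] for d in D]),(p-P0)*1e-3]
P0=np.array([300,350,350,0,20,276.])
sol=least_squares(f,P0); p=sol.x
if __name__=="__main__":
    print(np.round(p,1),np.round(sol.fun[:15],1))
    for d in D: print(np.round(W(p,*d[:5])[1],1))
E
python3 kin.py
```

```text
[160.  420.  518.8  36.1 144.5 276.7] [-0.  -0.  -0.  -0.   0.   0.  -0.   0.1  0.   0.   0.  -0.   0.  -0.
 -0. ]
[550.4 659.8]
[548.  660.4]
[547.5 552.4]
[548.4 691.4]
[206.  303.9]
```

```bash
cat > ik.py <<'E'
from kin import *
# tool horizontal, yaw psi, grasp point G (TCP 11 mm ahead)
def ik(G,psi,seed):
    t=np.array([np.cos(np.radians(psi)),np.sin(np.radians(psi)),0]); T=np.array(G)+11*t
    def g(q):
        th=q[2]-q[1]-q[3]; return np.r_[(W(p,*q)[0]-T)/10,th/5,(q[0]+q[4]-psi)/5]
    r=least_squares(g,seed); return r.x,abs(r.fun).max()
E
python3 - <<'E'
from ik import *
from station import ctrl
d=ctrl.read_camera("side")
w=D[4,5:]-276.7*np.array([.922,.382,-.065]); q=w-144.5*np.array([.929,.362,-.065])
for nm,c in (("W",w),("Q",q)):
    for k in (-80,-60,0,60,80): print(nm,k,np.round(proj(d,[c+[0,0,k]])[0]))
n=np.array([-.36,.93,0]); print("Q lateral +60",proj(d,[q+60*n]),"W lateral 60",proj(d,[w+60*n,w-60*n]))
for psi in (28,30,32,34):
    for z in (82,110,140,160,200): 
        x,e=ik([479,-177,z],psi,[-51,-40,-62,-20,80]); print(psi,z,np.round(x,1),round(e,3))
E
```

```text
W -80 [398. 294.]
W -60 [400. 287.]
W 0 [406. 262.]
W 60 [414. 233.]
W 80 [417. 222.]
Q -80 [499. 310.]
Q -60 [503. 302.]
Q 0 [518. 277.]
Q 60 [534. 248.]
Q 80 [541. 238.]
Q lateral +60 [[519.94103295 315.73802488]] W lateral 60 [[401.73136065 297.82450227]
 [410.5083824  229.8306895 ]]
28 82 [-51.   10.1 -64.8 -74.9  79. ] 0.0
28 110 [-51.    2.8 -65.8 -68.5  79. ] 0.0
28 140 [-51.   -4.9 -66.3 -61.5  79. ] 0.0
28 160 [-51.   -9.7 -66.5 -56.7  79. ] 0.0
28 200 [-51.  -18.5 -66.  -47.5  79. ] 0.0
30 82 [-51.2  10.9 -63.6 -74.5  81.2] 0.0
30 110 [-51.2   3.9 -64.5 -68.4  81.2] 0.0
30 140 [-51.2  -3.5 -65.1 -61.6  81.2] 0.0
30 160 [-51.2  -8.1 -65.2 -57.1  81.2] 0.0
30 200 [-51.2 -16.6 -64.8 -48.2  81.2] 0.0
32 82 [-51.4  11.8 -62.4 -74.1  83.4] 0.0
32 110 [-51.4   5.  -63.3 -68.2  83.4] 0.0
32 140 [-51.4  -2.1 -63.8 -61.7  83.4] 0.0
32 160 [-51.4  -6.6 -63.9 -57.3  83.4] 0.0
32 200 [-51.4 -14.8 -63.5 -48.7  83.4] 0.0
34 82 [-51.5  12.6 -61.2 -73.7  85.5] 0.0
34 110 [-51.5   6.  -62.  -68.1  85.5] 0.0
34 140 [-51.5  -0.8 -62.6 -61.8  85.5] 0.0
34 160 [-51.5  -5.1 -62.7 -57.5  85.5] 0.0
34 200 [-51.5 -13.1 -62.3 -49.2  85.5] 0.0
```

```bash
cat > plan.py <<'E'
from ik import *
def pose(q):
    r=np.radians; th=r(q[2]-q[1]-q[3]); u=np.array([np.cos(th),0,np.sin(th)]); n=np.array([-np.sin(th),0,np.cos(th)])
    t=u*np.cos(r(q[4]))+np.array([0,1,0])*np.sin(r(q[4])); x=n; y=np.cross(t,x)
    R=Ro.from_euler('z',q[0],degrees=True).as_matrix()@np.c_[x,y,t]@Ro.from_euler('z',q[5]-180,degrees=True).as_matrix()
    return W(p,*q[:5])[0],R
def rows(qs,grip,T0=None,R0=None):
    T,R=pose(qs[0]) if T0 is None else (T0,R0); out=[]
    for q in qs[1:]:
        T2,R2=pose(q); d=np.round(np.r_[R.T@(T2-T)/1000,Ro.from_matrix(R.T@R2).as_rotvec()],4); out.append(d.tolist()+[grip])
        T=T+R@d[:3]*1000; R=R@Ro.from_rotvec(d[3:]).as_matrix()
    return out,T,R
E
python3 - <<'E'
from plan import *
from station import ctrl
s=ctrl.observe(); q0=np.array(s["qpos"]); print(pose(q0)[0]-s["tcp_pos"])
q1,_=ik([478.8,-176.9,150],32,[-51,-10,-62,-50,80]); q1=np.r_[q1,179.3]
qs=[q0+(q1-q0)*a+np.array([0,0,5,5,0,0])*np.sin(np.pi*a) for a in np.linspace(0,1,18)]
o,T,R=rows(qs,.4); print(o); print("zs",[round(pose(q)[0][2]) for q in qs],"r",[round(np.hypot(*pose(q)[0][:2])) for q in qs]); print(T,R.round(3).tolist(),q1)
E
```

```text
[ 0.01065189 -0.00205545 -0.03595704]
[[0.0023, 0.0242, 0.0071, 0.0099, 0.0039, 0.0036, 0.4], [0.0016, 0.0254, 0.0048, 0.0099, 0.0043, 0.003, 0.4], [0.0008, 0.0263, 0.0023, 0.0098, 0.0045, 0.0024, 0.4], [-0.0005, 0.0269, -0.0005, 0.0098, 0.0046, 0.0017, 0.4], [-0.0019, 0.0273, -0.0035, 0.0098, 0.0047, 0.0011, 0.4], [-0.0034, 0.0272, -0.0067, 0.0098, 0.0048, 0.0004, 0.4], [-0.0052, 0.0265, -0.0102, 0.0098, 0.0046, -0.0002, 0.4], [-0.0068, 0.0255, -0.0136, 0.0098, 0.0046, -0.0008, 0.4], [-0.0085, 0.0237, -0.0169, 0.0098, 0.0043, -0.0013, 0.4], [-0.0101, 0.0215, -0.0203, 0.0097, 0.004, -0.002, 0.4], [-0.0116, 0.0187, -0.0233, 0.0098, 0.0038, -0.0024, 0.4], [-0.0127, 0.0154, -0.0259, 0.0097, 0.0033, -0.0028, 0.4], [-0.0137, 0.0118, -0.0281, 0.0098, 0.0029, -0.0033, 0.4], [-0.0142, 0.0079, -0.0297, 0.0097, 0.0024, -0.0036, 0.4], [-0.0146, 0.0039, -0.0309, 0.0097, 0.0019, -0.0039, 0.4], [-0.0146, -0.0002, -0.0313, 0.0098, 0.0014, -0.004, 0.4], [-0.0143, -0.004, -0.0311, 0.0097, 0.0008, -0.0042, 0.4]]
zs [278, 280, 281, 282, 281, 279, 275, 270, 263, 255, 245, 233, 221, 207, 193, 179, 164, 150] r [626, 634, 641, 647, 651, 654, 655, 654, 651, 645, 637, 627, 614, 599, 582, 562, 540, 517]
[ 488.15791806 -171.07589389  150.02086292] [[-0.006, 0.53, 0.848], [0.01, -0.848, 0.53], [1.0, 0.012, -0.0]] [-51.41913963  -4.42230792 -63.93713641 -59.51482849  83.41913963
 179.3       ]
```

The model matches the arm to 0.03 mm. Transit to the mount, arriving 150 mm high with tool yaw 32°:

>>> {"fn": "apply_moves", "kwargs": {
  "commands": [
    [[0.0023,0.0242,0.0071,0.0099,0.0039,0.0036,0.4],[0.0016,0.0254,0.0048,0.0099,0.0043,0.003,0.4],[0.0008,0.0263,0.0023,0.0098,0.0045,0.0024,0.4],[-0.0005,0.0269,-0.0005,0.0098,0.0046,0.0017,0.4],[-0.0019,0.0273,-0.0035,0.0098,0.0047,0.0011,0.4],[-0.0034,0.0272,-0.0067,0.0098,0.0048,0.0004,0.4],[-0.0052,0.0265,-0.0102,0.0098,0.0046,-0.0002,0.4],[-0.0068,0.0255,-0.0136,0.0098,0.0046,-0.0008,0.4],[-0.0085,0.0237,-0.0169,0.0098,0.0043,-0.0013,0.4],[-0.0101,0.0215,-0.0203,0.0097,0.004,-0.002,0.4],[-0.0116,0.0187,-0.0233,0.0098,0.0038,-0.0024,0.4],[-0.0127,0.0154,-0.0259,0.0097,0.0033,-0.0028,0.4],[-0.0137,0.0118,-0.0281,0.0098,0.0029,-0.0033,0.4],[-0.0142,0.0079,-0.0297,0.0097,0.0024,-0.0036,0.4],[-0.0146,0.0039,-0.0309,0.0097,0.0019,-0.0039,0.4],[-0.0146,-0.0002,-0.0313,0.0098,0.0014,-0.004,0.4],[-0.0143,-0.004,-0.0311,0.0097,0.0008,-0.0042,0.4],[0,0,0,0,0,0,0.4],[0,0,0,0,0,0,0.4]]
  ]
}}

```text
clock: 11.45
tcp_pos: [489.3, -171.3, 150.7]
ee_rot: [83.8, -89.2, 128.1]
contact_force: [0.4, 0.2, -0.4]
finger_gap: 45.8
finger_force: 63.2
```

```bash
python3 st.py; python3 - <<'E'
from h import *
from station import ctrl
s=ctrl.observe(); R=Ro.from_euler('xyz',s["ee_rot"],degrees=True).as_matrix(); T=np.array(s["tcp_pos"])
C=T+R@[-20,0,-11.7]; 
b=np.array([[i,j,k] for i in(-40,40) for j in(-23,23) for k in(-23,23)])@R.T+C
v=[]
for c in ("side","top"):
    d=ctrl.read_camera(c)
    im=d["image"][...,::-1].copy(); cv2.polylines(im,[np.int32(hull(d,b))],True,(0,255,0),1)
    for P in ([478.8,-176.9,52],[C[0],C[1],C[2]+40]): cv2.circle(im,tuple(np.int32(proj(d,[P])[0])),1,(0,0,255),-1)
    c0=np.int32(proj(d,[C])[0]); im=im[max(c0[1]-100,0):c0[1]+100,max(c0[0]-100,0):c0[0]+100]; v.append(cv2.resize(im,(400,400),interpolation=cv2.INTER_CUBIC))
cv2.imwrite("pics/over.png",np.hstack(v)); print(C)
E
```

```text
{'clock': 11.45, 'qpos': [-51.35, -3.94, -63.81, -60.57, 83.3, 179.94], 'tcp_pos': [489.27, -171.3, 150.65], 'ee_rot': [83.83, -89.24, 128.12], 'contact_force': [0.36, 0.21, -0.43], 'ft_torque': [-0.6, 0.95, 0.0], 'finger_gap': 45.79}
[[-0.008, 0.529, 0.848], [0.01, -0.848, 0.529], [1.0, 0.013, 0.001]]
[ 479.51029845 -177.69961733  130.63965947]
```

View pics/over.png

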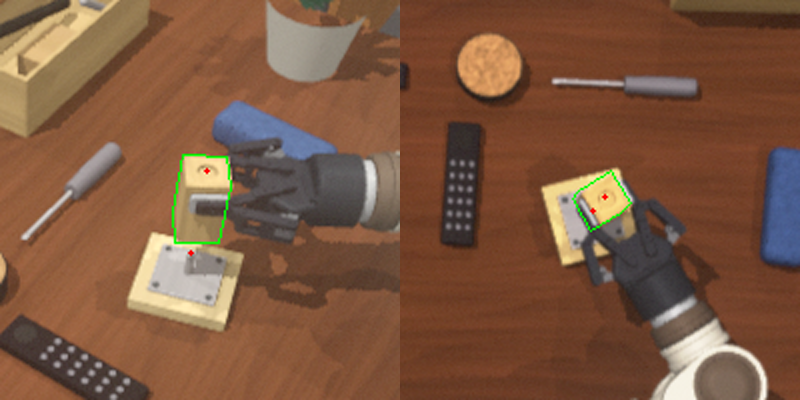

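The predicted box matches the held foot in both views. The stud tip (left panel, 191,253) sits under the foot's axis within about 1.5 mm. I'll trim and lower.

>>> {"fn": "apply_moves", "kwargs": {
  "commands": [
    [[0,-0.0015,0,0,0,0,0.4],[-0.009,0,0,0,0,0,0.4],[-0.009,0,0,0,0,0,0.4],[-0.009,0,0,0,0,0,0.4],[-0.007,0,0,0,0,0,0.4],[0,0,0,0,0,0,0.4],[0,0,0,0,0,0,0.4]]
  ]
}}

```text
clock: 12.42
tcp_pos: [488.3, -170.0, 115.8]
ee_rot: [83.9, -89.3, 128.1]
contact_force: [-0.1, 0.6, -1.0]
finger_gap: 44.9
finger_force: 63.2
```

```bash
python3 st.py
```

```text
{'clock': 12.42, 'qpos': [-51.35, 3.97, -63.49, -68.12, 83.34, 179.94], 'tcp_pos': [488.25, -169.98, 115.8], 'ee_rot': [83.89, -89.28, 128.1], 'contact_force': [-0.07, 0.6, -1.01], 'ft_torque': [-0.64, 1.01, 0.04], 'finger_gap': 44.86}
[[-0.008, 0.53, 0.848], [0.01, -0.848, 0.53], [1.0, 0.013, 0.001]]
```

>>> {"fn": "apply_moves", "kwargs": {
  "commands": [
    [[-0.004,0,0,0,0,0,0.4],[-0.002,0,0,0,0,0,0.4],[-0.001,0,0,0,0,0,0.4],[-0.001,0,0,0,0,0,0.4],[0,0,0,0,0,0,0.4]]
  ]
}}

```text
clock: 13.05
tcp_pos: [488.3, -170.0, 107.8]
ee_rot: [83.9, -89.3, 128.1]
contact_force: [-0.5, 0.4, -0.9]
finger_gap: 45.2
finger_force: 63.2
```

>>> {"fn": "apply_moves", "kwargs": {
  "commands": [
    [[-0.001,0,0,0,0,0,0.4],[-0.001,0,0,0,0,0,0.4],[0,0,0,0,0,0,0.4]]
  ]
}}

```text
clock: 13.42
tcp_pos: [488.3, -170.0, 105.8]
ee_rot: [83.9, -89.3, 128.1]
contact_force: [-0.5, 0.2, -0.9]
finger_gap: 45.0
finger_force: 63.2
```

>>> {"fn": "apply_moves", "kwargs": {
  "commands": [
    [[-0.001,0,0,0,0,0,0.4],[-0.001,0,0,0,0,0,0.4],[-0.001,0,0,0,0,0,0.4],[0,0,0,0,0,0,0.4]]
  ]
}}

```text
clock: 13.92
tcp_pos: [488.3, -170.0, 102.7]
ee_rot: [83.9, -89.3, 128.1]
contact_force: [0.6, 0.2, -2.3]
finger_gap: 45.3
finger_force: 63.2
```

>>> {"fn": "apply_moves", "kwargs": {
  "commands": [
    [[-0.001,0,0,0,0,0,0.4],[-0.001,0,0,0,0,0,0.4],[-0.001,0,0,0,0,0,0.4],[0,0,0,0,0,0,0.4]]
  ]
}}

```text
clock: 14.42
tcp_pos: [488.3, -170.0, 99.7]
ee_rot: [83.9, -89.3, 128.1]
contact_force: [0.2, -0.4, -0.5]
finger_gap: 45.3
finger_force: 63.2
```

It is more than 8 mm past the blank-stop height with no resistance, so this looks like the hole end. I'll continue down to the plate.

>>> {"fn": "apply_moves", "kwargs": {
  "commands": [
    [[-0.003,0,0,0,0,0,0.4],[-0.003,0,0,0,0,0,0.4],[-0.003,0,0,0,0,0,0.4],[-0.003,0,0,0,0,0,0.4],[-0.002,0,0,0,0,0,0.4],[0,0,0,0,0,0,0.4]]
  ]
}}

```text
clock: 15.18
tcp_pos: [488.4, -170.2, 85.6]
ee_rot: [83.9, -89.3, 128.1]
contact_force: [0.4, -0.2, -1.7]
finger_gap: 45.4
finger_force: 63.2
```

>>> {"fn": "apply_moves", "kwargs": {
  "commands": [
    [[-0.001,0,0,0,0,0,0.4],[-0.001,0,0,0,0,0,0.4],[0,0,0,0,0,0,0.4]]
  ]
}}

```text
clock: 15.55
tcp_pos: [488.5, -170.2, 83.8]
ee_rot: [83.9, -89.3, 128.1]
contact_force: [0.6, 0.5, -1.6]
finger_gap: 45.4
finger_force: 63.2
```

>>> {"fn": "apply_moves", "kwargs": {
  "commands": [
    [[-0.001,0,0,0,0,0,0.4],[-0.001,0,0,0,0,0,0.4],[0,0,0,0,0,0,0.4]]
  ]
}}

```text
clock: 15.92
tcp_pos: [488.5, -170.2, 82.2]
ee_rot: [83.7, -89.2, 128.3]
contact_force: [-1.5, 1.1, 4.1]
finger_gap: 45.8
finger_force: 63.1
```

>>> {"fn": "apply_moves", "kwargs": {
  "commands": [
    [[-0.0005,0,0,0,0,0,0.4],[-0.0005,0,0,0,0,0,0.4],[0,0,0,0,0,0,0.4]]
  ]
}}

```text
clock: 16.3
tcp_pos: [488.6, -170.1, 82.1]
ee_rot: [83.5, -89.1, 128.6]
contact_force: [-6.8, 4.1, 17.3]
finger_gap: 45.7
finger_force: 63.5
```

The foot seated on the plate at TCP z≈82 (foot bottom about 22 mm) with 17 N, so the stud went fully in and the hole is down. I'll lift clear, then roll 180°.

>>> {"fn": "apply_moves", "kwargs": {
  "commands": [
    [[0.003,0,0,0,0,0,0.4],[0.006,0,0,0,0,0,0.4],[0.008,0,0,0,0,0,0.4],[0.01,0,0,0,0,0,0.4],[0.01,0,0,0,0,0,0.4],[0.012,0,0,0,0,0,0.4],[0.014,0,0,0,0,0,0.4],[0.015,0,0,0,0,0,0.4],[0.015,0,0,0,0,0,0.4],[0.015,0,0,0,0,0,0.4],[0.01,0,0,0,0,0,0.4],[0,0,0,0,0,0,0.4],[0,0,0,0,0,0,0.4]]
  ]
}}

```text
clock: 17.92
tcp_pos: [487.4, -168.9, 198.4]
ee_rot: [83.9, -89.3, 128.1]
contact_force: [-0.6, -0.3, -0.9]
finger_gap: 45.4
finger_force: 63.0
```

```bash
python3 st.py
```

```text
{'clock': 17.92, 'qpos': [-51.34, -14.5, -63.88, -50.01, 83.34, 179.94], 'tcp_pos': [487.44, -168.91, 198.4], 'ee_rot': [83.91, -89.3, 128.08], 'contact_force': [-0.57, -0.27, -0.89], 'ft_torque': [-0.56, 1.0, 0.0], 'finger_gap': 45.41}
[[-0.007, 0.53, 0.848], [0.01, -0.848, 0.53], [1.0, 0.012, 0.001]]
```

>>> {"fn": "apply_moves", "kwargs": {
  "commands": [
    [[0,0,0,0,0,-0.08,0.4],[0,0,0,0,0,-0.165,0.4],[0,0,0,0,0,-0.165,0.4],[0,0,0,0,0,-0.165,0.4],[0,0,0,0,0,-0.165,0.4],[0,0,0,0,0,-0.165,0.4],[0,0,0,0,0,-0.165,0.4],[0,0,0,0,0,-0.165,0.4],[0,0,0,0,0,-0.165,0.4],[0,0,0,0,0,-0.165,0.4],[0,0,0,0,0,-0.165,0.4],[0,0,0,0,0,-0.165,0.4],[0,0,0,0,0,-0.165,0.4],[0,0,0,0,0,-0.165,0.4],[0,0,0,0,0,-0.165,0.4],[0,0,0,0,0,-0.165,0.4],[0,0,0,0,0,-0.165,0.4],[0,0,0,0,0,-0.165,0.4],[0,0,0,0,0,-0.165,0.4],[0,0,0,0,0,-0.08,0.4]]
  ]
}}

```text
clock: 20.42
tcp_pos: [487.5, -169.0, 197.8]
ee_rot: [-69.2, 89.8, -37.2]
contact_force: [0.3, -0.3, -1.5]
finger_gap: 45.7
finger_force: 63.0
```

>>> {"fn": "apply_moves", "kwargs": {
  "commands": [
    [[0,0,0,0,0,0,0.4],[0,0,0,0,0,0,0.4],[0,0,0,0,0,0,0.4]]
  ]
}}

```text
clock: 20.8
tcp_pos: [487.5, -169.0, 198.6]
ee_rot: [15.8, 89.9, 47.8]
contact_force: [0.0, -0.6, -1.7]
finger_gap: 45.3
finger_force: 63.0
```

```bash
python3 st.py
```

```text
{'clock': 20.8, 'qpos': [-51.34, -14.51, -63.86, -50.0, 83.34, 0.66], 'tcp_pos': [487.54, -169.03, 198.6], 'ee_rot': [15.85, 89.92, 47.84], 'contact_force': [0.03, -0.6, -1.73], 'ft_torque': [-0.6, 0.94, -0.02], 'finger_gap': 45.3}
[[0.001, -0.53, 0.848], [0.001, 0.848, 0.53], [-1.0, 0.0, 0.001]]
```

```bash
python3 - <<'E'
from h import *
from station import ctrl
s=ctrl.observe(); R=Ro.from_euler('xyz',s["ee_rot"],degrees=True).as_matrix(); T=np.array(s["tcp_pos"])
C=T+R@[-20,0,-11.7]; b=np.array([[i,j,k] for i in(-40,40) for j in(-23,23) for k in(-23,23)])@R.T+C
v=[]
for c in ("side","top"):
    d=ctrl.read_camera(c); im=d["image"][...,::-1].copy(); cv2.polylines(im,[np.int32(hull(d,b))],True,(0,255,0),1)
    c0=np.int32(proj(d,[C])[0]); im=im[max(c0[1]-90,0):c0[1]+90,max(c0[0]-90,0):c0[0]+90]; v.append(cv2.resize(im,(400,400),interpolation=cv2.INTER_CUBIC))
cv2.imwrite("pics/end.png",np.hstack(v)); print(C, C[2]-40)
E
```

```text
[ 477.60080826 -175.25122424  218.58877085] 178.588770850438
```

View pics/end.png

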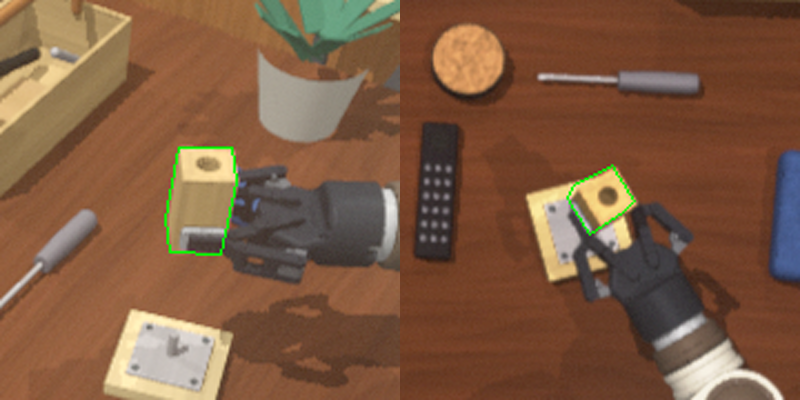

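The foot is upright with the deep dark hole on top (left panel 208,163; right panel 608,196). Its lower end is about 179 mm above the table, there is no slip, and the other things are undisturbed. Handing in.

```bash
python3 -c "
from station import ctrl
print(ctrl.observe()['qd']); print(ctrl.close_job())"
```

```text
[ 0.00930806 -0.19720535  0.09904398 -0.02985514  0.00422154 -0.15396737]
the job is handed in; nothing more can be done
None
```

The job is handed in: the stud went all the way into the end I tried, so I turned the foot over, and the gripper now holds it upright and still, hole up, with its lower end about 18 cm above the table.

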